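# Weigh a welded sample on the beam scale

## Robot

A 6-joint arm with a two-finger parallel gripper is mounted at the origin on the work surface. World frame = base frame: x ahead of the robot, y to its left, z up, the work surface at z = 0. Lengths are in mm, angles in rad, forces in N, time in s.
With the tool pointing down it reaches from about 350 to 875 mm from the base axis. Payload 4.2 kg.
Tool frame: the origin (TCP) lies between the finger pads; the fingertips stand 11 mm ahead of it and the grasp point (between the pads) lies 8 mm behind it; z points along the fingers, y is the direction in which the jaws open and shut (so a half turn about z gives the same grasp; the last joint's range is limited). The gripper opens to 85 mm and grips with 20 to 120 N. Pads are 22 mm wide; open, the fingers measure 114 mm over their backs; the gripper's body (76 mm by 85 mm) begins 54 mm behind the grasp point. The pads swing forward as they close: fully open they stand 13 mm farther back than shut.
Start: joints at [-0.948, 0.385, 0.008, 0, -1.194, -0.259], TCP at [222.407, -584.067, 242.312] pointing down, gripper open.
Joint ranges: [-3.14, 3.14], [-1.21, 2.06], [-1.07, 1.41], [-3.16, 2.05], [-2.99, -0.16], [-3.1, 3.1]. Speed limits (rad/s): [2.79, 2.79, 3.14, 3.14, 3.14, 3.14].

## Interface

Orientations are given as a unit quaternion [x, y, z, w].
In Python, from bench import * gives the robot as it stands.
- The arm moves only by the tool servo_tool, never from a script. Its argument "rows" is a list of rows, each a list of 7 numbers: the opening, from 0 (shut) to 1 (fully open), then the shift along the tool's x, y, z in cm, then the turn, a rotation vector about the tool's x, y, z in degrees. A call has 1 to 12 rows; each row shifts and turns the commanded pose from where the row before left it, along the tool's axes as they then stand; what a row does not reach is not made up. A row lasts 1/10 s, in which the tool goes at most 50 mm and 8.59 degrees, less where a joint would pass 70% of its speed; a pose out of reach is approached as far as the arm can. A call is refused whole if a number of a shift passes 5 or a number of a turn 8.59, either way. A call with a gripper value outside its range is refused whole. The fingers move at their own pace and stop on an object; the grip force is fixed at half the most. Time passes only in rows, so rows that do not move let the fingers close. It gives the time, the measured TCP pose, the force and the opening at its end, in the units of the state.
- read_state(): the state, without advancing time (a new reading comes with each control period).
- get_image(name): name is "side" or "top"; returns a dict with "image" (420x560x3 uint8, red, green, blue), "mtx" (3x3 intrinsics, pixels), "extrinsics" (4x4, takes a point from camera to world coordinates). Camera axes: x right, y up, looking along -z (the intrinsics and any distortion apply to the point x, -y, -z); pixel columns grow to the right and rows downward; lengths in mm; the calibration is good to about 2 mm. A picture is of the moment at which its call begins. There is no depth.
- job_done(): hands the job in, once; it reports no verdict.
The state is a dict: "clock": time; "joints": joint angles; "joint_vel": joint speeds; "joint_efforts": joint torques, N m; "position": TCP position; "ee_rot": TCP orientation; "contact_force": force on the tool from outside, world axes, zero at the start; "wrist_torque": the same for the moment, N m; "gripper_width": finger opening in mm.
Only numpy, scipy, OpenCV 4.12 (cv2) and the standard library are available. Lean on these libraries where they do the work, as an engineer would, in place of code of your own. Each camera call takes 0.05 s, during which the arm holds its last target. There are 200 camera calls.

## Task

Stand the weld sample that is lying on the welding table upright on its small foot on the table top and let go; once it stands still by itself, take it by the tab on top and hang it by its crook in the groove at the short end of the beam scale. Then slide the poise along the beam until the beam comes to rest level, and leave it balanced, with the other things on the table left where they are.

Things in the scene. Friction and masses are not known exactly. Their poses are not given: they have to be found in the camera images.
- sample: Weld sample, loose bare steel, 156 mm long, 0.24 to 0.42 kg (hidden). Origin: centre of the underside of its foot. x axis from foot to tab (up when it stands; level at the start, to the robot's left), y to the open side of the crook, z its thickness (up at the start, when it lies on a box face, origin 25 mm above the table). The foot, 30 x 30 mm, takes x 0 to 10 mm.
- box (a point): Centre of the sample's square box body, on its axis, 35 mm from the underside of the foot; the box takes x 10 to 60 mm and is 44 mm wide in y and 50 mm in z. The sample's centre of mass lies on the axis about 48 mm from the foot. Same axes as the sample.
- crook (a point): Point of the sample where the rod's centre line lies when hung: 103 mm from the foot, y -1 mm. Crook: 10 mm thick (z +-5). Stem x 60 to 120, y -20 to -10 mm; top bar x 108 to 120, y -20 to 18 mm; down-turned tip x 92 to 108, y 8 to 18 mm. On the +y side a 32 mm high opening between box top (x 60) and tip (x 92) lets the rod in; the pocket under the bar is 18 mm wide. Sample's axes.
- tab (a point): Middle of the tab on top of the sample's crook, on its axis, 138 mm from the foot: the tab takes x 120 to 156 mm, is 26 mm wide in y and 10 mm thick in z (to be gripped across the thickness). Same axes as the sample.
- groove (a point): Middle of the hanging groove at the beam's short end, on the centre line of a rod of 10 mm diameter, 110 mm from the pivot, 165 mm above the table when level. y axis along the beam outwards to this end, x level and away from the robot, z up. Groove 26 mm wide along y between two collars of 22 mm diameter and 6 mm thick; the rod ends 25 mm beyond this point.
- beam (a joint): Tilt of the scale's beam at its pivot (rad): 0 level, plus when the hanging end is up, stops at +-0.1. Off the stops a weak restoring force and damping let it settle in about 1.5 s, and each mm the poise goes outwards raises the hanging end by about 0.0055 rad. Unloaded, at the start, it lies on the +0.1 stop; with the sample hung, on the -0.1 stop.
- poise (a joint): Travel of the poise along the beam (m): 0 nearest the pivot (its centre 50 mm from the pivot), growing outwards, away from the hanging groove, to 0.17. It slides with about 1 N of friction and stays where it is left. It balances somewhere between 0.04 and 0.15, depending on the sample, always further out than it is at the start (0 to 0.03).
- knob (a point): Top centre of the poise's upright steel knob, 16 mm in diameter, 45 mm tall, standing on the poise's block (30 mm along the beam, 44 mm across, 40 mm high). 65 mm above the beam's centre line; it rises, falls and leans with the beam. y points along the beam towards the groove.
- index (a point): Fixed point before the middle of the white index plate (36 mm wide, 85 mm high) at the poise end of the scale, 268 mm from the pivot, 165 mm above the table. The beam's thin pointer ends before the plate; the beam is level when the pointer stands between its two black lines.
- scale: Fixed grey stand of the scale; origin on the table under the pivot, y axis along the beam to the hanging groove, x away from the robot. Base plate 90 mm wide, 12 mm high, from y 65 to -295 mm; two cheeks at the pivot, 52 mm over both, 187 mm tall; index post at y -268 mm, on the robot's side of the beam, 212 mm tall.
- offcut: Bystander: open square steel box offcut, 50 x 50 x 50 mm; origin under its centre.
- magnet: Bystander: red magnetic welding square lying flat, about 100 x 90 mm, 14 mm high; origin under the middle of one leg.
- brush: Bystander: wire brush lying on the table, handle along its x axis.
- hammer: Bystander: hammer lying on the table, handle along its x axis.
- battery: Bystander: black and orange tool battery, 75 x 115 x 70 mm; origin under its centre.
- roundbar: Bystander: upright round steel stub, 40 mm diameter, 45 mm tall; origin under its centre.
- wrench: Bystander: wrench lying on the table along its x axis.
Mind the look-alikes: they are no part of the job. Leave any purple look-alike of the sample alone.

How it is judged (in metres and radians):
On the way, in this order (a step that is already met when the one before it is completed fails the run):
1. the sample stands upright on its foot on the table, let go and still (angle between sample's own x axis and vertical below 0.08 rad and height (world z) of sample below 0.006 m and contact force between the fingers and sample below 0.05 N and linear speed of sample below 0.02 m/s and angular speed of sample below 0.1 rad/s), for 0.3 s.
2. the sample hangs by its crook in the groove, let go (distance between crook and groove below 0.016 m and angle between sample's own x axis and vertical below 0.25 rad and contact force between the fingers and sample below 0.05 N), for 0.3 s.
At the end, for the whole second after the job is handed in: The sample hangs free by its crook in the groove (crook point within 16 mm of the groove's middle, upright within 0.25 rad), at rest (under 20 mm/s), and the beam rests level within 0.025 rad (turning slower than 0.03 rad/s) (all of step 2 and linear speed of sample below 0.02 m/s and value of joint beam between -0.025 and 0.025 rad and velocity of joint beam between -0.03 and 0.03 rad/s); the robot touches nothing.
It fails at once if a bystander was moved from its place by more than 40 mm (distance of any of offcut, magnet, brush, hammer, battery, roundbar, wrench from where it was at the start of the episode above 0.04 m).
It also fails if it takes over 72 s, if anything falls off the work surface, if the arm or the gripper's body presses on something with over 40 N, if the wrist force passes 120 N, or if a joint passes its speed limit or range.

## Working session

There is one attempt and no reset: what is moved stays moved. The work goes in short steps, Python scripts to look and compute and a tool call to move; the robot and the scene stay as the last step left them, time stands still between calls to the robot, and variables do not carry over. Pictures are saved under pics/ and viewed, about 8 in all and at most 12, crops included, and the job is handed in when it is done.

Besides the shell and the picture viewer there is one more tool, called after "Request:" as name([rows], argument=value, ...), one row to a line, values as JSON. servo_tool: Moves the arm, as the interface text tells. Its arguments: {"type":"object","properties":{"rows":{"type":"array","items":{"type":"array","items":{"type":"number"}}}},"required":["rows"]}

```bash
mkdir -p pics; ls
python3 - <<'E'
from bench import *
import cv2,numpy as np
print(read_state())
for n in ("side","top"):
    d=get_image(n); cv2.imwrite(f"pics/{n}0.png",d["image"][:,:,::-1]); print(n,d["mtx"].tolist(),np.round(d["extrinsics"],4).tolist(),[k for k in d])
E
```

```text
pics
{'clock': 0.0, 'joints': array([-9.48389864e-01,  3.85571372e-01,  6.62000423e-03, -5.11716407e-04,
       -1.19398454e+00, -2.58612428e-01]), 'joint_vel': array([ 0.00016451, -0.00055104, -0.00063682, -0.00136634,  0.00046139,
       -0.00022429]), 'joint_efforts': array([ 1.11050700e-03, -3.92289984e+01,  1.88394052e+01,  4.18596849e+00,
       -4.67419275e-03, -1.53360673e-05]), 'position': array([ 222.2195074 , -583.56198192,  241.20844083]), 'ee_rot': array([-1.80802667e-01,  9.83518782e-01,  1.06906550e-03, -2.41055370e-04]), 'contact_force': array([-0.34714014, -1.3400884 ,  0.43102561]), 'wrist_torque': array([ 0.03011892,  0.03298485, -0.03033163]), 'gripper_width': 85.29058251721919}
side [[512.7090128677639, 0.0, 275.7346312195899], [0.0, 512.7090128677639, 207.4121320812601], [0.0, 0.0, 1.0]] [[-0.9705, 0.107, -0.216, 187.7305], [-0.2403, -0.499, 0.8326, 1098.0374], [-0.0187, 0.86, 0.51, 865.127], [0.0, 0.0, 0.0, 1.0]] ['image', 'mtx', 'extrinsics']
top [[386.0741929151301, 0.0, 284.1771316327875], [0.0, 386.0741929151301, 208.51064976640248], [0.0, 0.0, 1.0]] [[-0.0068, 0.9977, -0.0667, 446.2568], [-1.0, -0.0065, 0.0045, -18.554], [0.004, 0.0668, 0.9978, 1184.1709], [0.0, 0.0, 0.0, 1.0]] ['image', 'mtx', 'extrinsics']
```

View pics/side0.png

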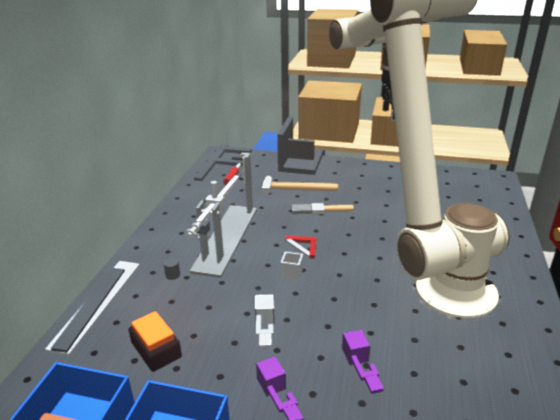

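View pics/top0.png

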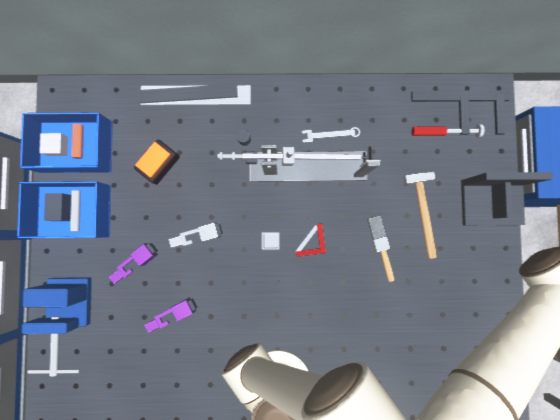

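Side view: sample near (264,318) and purple look-alikes at (275,380) and (362,355). Top view: sample spans (170..218, 225..247), tab at the left. The beam runs (220,155) to (380,160), with the knob/poise near (288,155).

```bash
cat > h.py <<'E'
import cv2,numpy as np
from scipy.spatial.transform import Rotation as R
def ray(d,uv):
    E=np.array(d["extrinsics"]);K=d["mtx"]
    c=np.array([(uv[0]-K[0,2])/K[0,0],-(uv[1]-K[1,2])/K[1,1],-1.])
    return E[:3,3],E[:3,:3]@c
def onz(d,uv,z):
    o,r=ray(d,uv);return o+r*(z-o[2])/r[2]
def tri(d1,u1,d2,u2):
    a,r=ray(d1,u1);b,s=ray(d2,u2)
    t=np.linalg.lstsq(np.c_[r,-s],b-a,rcond=None)[0]
    p,q=a+t[0]*r,b+t[1]*s
    return (p+q)/2,np.linalg.norm(p-q)
def proj(d,P):
    E=np.array(d["extrinsics"]);c=(np.atleast_2d(P)-E[:3,3])@E[:3,:3]
    K=d["mtx"];return np.c_[K[0,2]-K[0,0]*c[:,0]/c[:,2],K[1,2]+K[1,1]*c[:,1]/c[:,2]]
def crop(im,x0,y0,x1,y1,s):
    return cv2.resize(im[y0:y1,x0:x1],None,fx=s,fy=s,interpolation=cv2.INTER_CUBIC)[:,:,::-1]
def canvas(parts,W=800,H=600):
    c=np.zeros((H,W,3),np.uint8)
    for p,x,y in parts:
        p=p[:H-y,:W-x];c[y:y+p.shape[0],x:x+p.shape[1]]=p
    return c
E
python3 - <<'E'
from bench import *
from h import *
import pickle
t=get_image("top");s=get_image("side");pickle.dump((t,s),open("im0.pkl","wb"))
a=crop(t["image"],160,215,230,255,6)
b=crop(s["image"],240,285,290,355,5)
c=crop(t["image"],210,135,390,190,4)
e=crop(s["image"],180,145,260,280,4)
cv2.imwrite("pics/z0.png",canvas([(a,0,0),(b,430,0),(c,0,380)]))
cv2.imwrite("pics/z1.png",e)
E
```

```text
(no output)
```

View pics/z0.png

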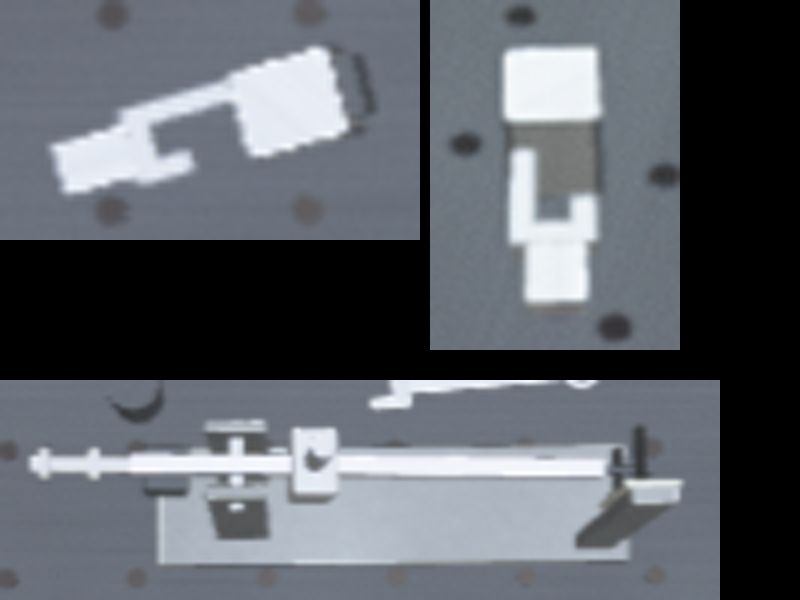

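View pics/z1.png

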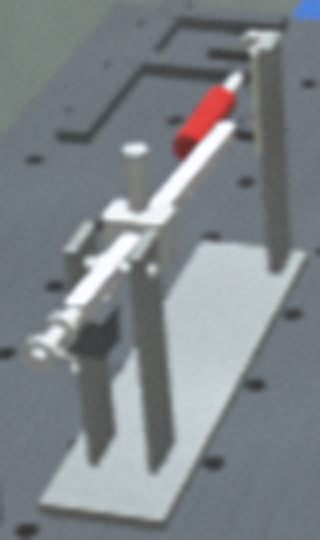

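Crops: the sample's box top is near top px (208,232), tab (175,241), opening towards the robot. The collars are at about (220.7,155.7) and (233.5,155.7), groove middle ≈(227,155.7). In the side view (crop/4+(180,145)) the collars are at (191,232) and (197,225), knob top ≈(213.7,182.5).

Run:
```python
from h import *
import pickle
t,s=pickle.load(open("im0.pkl","rb"))
def boxrect(d,x0,y0,x1,y1,k,f=6):
    g=d["image"][y0:y1,x0:x1].astype(np.uint8)
    g=cv2.resize(g,None,fx=f,fy=f,interpolation=cv2.INTER_LINEAR)
    m=(g.min(2)>165).astype(np.uint8)
    e=cv2.morphologyEx(m,cv2.MORPH_OPEN,cv2.getStructuringElement(cv2.MORPH_ELLIPSE,(k*f,k*f)))
    out=[]
    for mm in (e,m):
        c=max(cv2.findContours(mm,0,1)[0],key=cv2.contourArea)
        r=cv2.minAreaRect(c); out.append((cv2.boxPoints(r)+.5)/f-.5+[x0,y0])
    return out
for n,d,w,k in (("top",t,(155,210,228,260),11),("side",s,(245,288,285,350),13)):
    for b,nm in zip(boxrect(d,*w,k),("box","all")):
        P=np.array([onz(d,p,50 if nm=="box" else 30) for p in b])
        print(n,nm,b.round(1).tolist()); print(P[:,:2].round(1).tolist(),"ctr",P.mean(0).round(1),"sides",np.linalg.norm(P[0]-P[1]).round(1),np.linalg.norm(P[1]-P[2]).round(1),
          "ang",[round(float(np.degrees(np.arctan2(*(P[i+1]-P[i])[:2]))),1) for i in(0,1)])
G=tri(t,(227,155.5),s,(194.3,228.3));print("groove",G)
print("knob",tri(t,(289.3,149.8),s,(213.7,182.5)))
print("index post top",onz(t,(374,163),212),onz(s,(246,155),212))
for c in ((220.7,155.6),(233.5,155.6)): print("collar",onz(t,c,177))
for p in ((249,259-0.),): pass
print("base corners", [onz(t,p,12)[:2].round(1).tolist() for p in ((249.6,180.8),(367.5,180),(366,152))])
for nm,p,z in (("battery",(155,160),70),("roundbar",(244,137),45),("offcut",(270,240),50)): print(nm,onz(t,p,z).round())
```

```text
top box [[197.1, 226.6], [214.0, 222.2], [217.9, 236.9], [201.0, 241.3]]
[[470.7, 232.0], [483.3, 182.5], [440.1, 171.0], [427.6, 220.4]] ctr [455.4 201.5  50. ] sides 51.1 44.7 ang [165.7, -104.9]
top all [[166.9, 235.1], [214.0, 221.7], [218.3, 236.7], [171.1, 250.1]]
[[446.2, 326.3], [485.4, 186.3], [440.6, 173.3], [401.7, 313.0]] ctr [443.5 249.7  30. ] sides 145.4 46.6 ang [164.4, -106.2]
side box [[254.4, 294.1], [273.4, 294.1], [273.4, 308.9], [254.4, 308.9]]
[[484.4, 178.7], [439.3, 168.6], [426.4, 219.9], [469.8, 229.6]] ctr [455.  199.2  50. ] sides 46.2 52.9 ang [-102.6, -14.1]
side all [[255.4, 314.2], [272.9, 314.2], [272.9, 345.1], [255.4, 345.1]]
[[469.3, 225.7], [428.9, 216.5], [404.8, 311.9], [442.4, 320.5]] ctr [436.4 268.7  30. ] sides 41.4 98.4 ang [-102.7, -14.2]
groove (array([650.51585318, 124.89655184, 183.85860573]), np.float64(5.673758493211387))
knob (array([655.23613014, -37.50069659, 226.14069041]), np.float64(5.813192889426553))
index post top [ 625.92626631 -252.40692852  212.        ] [ 627.0671678  -251.26733258  212.        ]
collar [654.54866682 143.37047804 177.        ]
collar [654.34764397 109.63477678 177.        ]
base corners [[610.2, 81.3], [610.5, -279.4], [697.2, -276.7]]
battery [665. 352.  70.]
roundbar [738.  95.  45.]
offcut [430.  18.  50.]
```

```bash
cat > plan.py <<'E'
from bench import *
from h import *
import json
def rot(z,y):
    z=np.array(z,float);z/=np.linalg.norm(z);y=np.array(y,float);y-=z*(y@z);y/=np.linalg.norm(y)
    return R.from_matrix(np.c_[np.cross(y,z),y,z])
def rows(wps,g,start=None,vmax=45,wmax=8):
    s=read_state()
    p,q=start or (np.array(s["position"]),R.from_quat(s["ee_rot"]))
    out=[]
    for P,Q in wps:
        P=np.array(P,float);p0,q0=p,q
        w=(q0.inv()*Q).as_rotvec(degrees=True)
        n=max(1,int(np.ceil(max(np.linalg.norm(P-p0)/vmax,np.linalg.norm(w)/wmax))))
        for i in range(1,n+1):
            f=i/n;qt=q0*R.from_rotvec(w*f,degrees=True);pt=p0+(P-p0)*f
            d=np.round(q.inv().apply(pt-p)/10,2);t=np.round((q.inv()*qt).as_rotvec(degrees=True),1)
            out.append([g,*d.tolist(),*t.tolist()])
            p=p+q.apply(d*10);q=q*R.from_rotvec(t,degrees=True)
    print(len(out),"rows");
    for i in range(0,len(out),12): print(json.dumps(out[i:i+12]).replace(".0,",",").replace(".0]","]"))
    return p,q
U=np.array([-.25,.968,0]);D=np.array([0,0,-1.]);YS=np.array([-.968,-.25,0])
c,s_=np.cos(np.pi/6),.5
Qg=rot(c*D-s_*U,YS); Qs=rot(c*U+s_*D,YS)
Pg=np.array([453.8,206.3,20])
E
python3 - <<'E'
from plan import *
Qv=rot(D,YS);Z=Qg.as_matrix()[:,2]
rows([([440,-200,300],rot(D,[-.9,.4,0])),(Pg-130*Z,Qg)],1)
E
```

```text
22 rows
[[1, -3.4, 2.81, -0.58, 0, 0, -4.5], [1, -3.61, 2.54, -0.58, 0, 0, -4.5], [1, -3.8, 2.25, -0.58, 0, 0, -4.6], [1, -3.96, 1.93, -0.58, 0, 0, -4.5], [1, -4.11, 1.62, -0.58, 0, 0, -4.5], [1, -4.22, 1.29, -0.58, 0, 0, -4.5], [1, -4.31, 0.96, -0.58, 0, 0, -4.5], [1, -4.37, 0.61, -0.58, 0.1, 0, -4.6], [1, -4.4, 0.26, -0.58, -0, 0, -4.5], [1, -4.41, -0.08, -0.58, -0, 0, -4.5], [1, -3.56, 1.61, 1.4, 0.8, 2.4, -3.1], [1, -3.71, 1.43, 1.22, 0.9, 2.4, -3.2]]
[[1, -3.82, 1.23, 1.04, 0.8, 2.4, -3.1], [1, -3.92, 1.04, 0.87, 0.8, 2.4, -3.1], [1, -4.01, 0.84, 0.68, 0.9, 2.4, -3.1], [1, -4.08, 0.63, 0.51, 0.8, 2.4, -3.2], [1, -4.11, 0.4, 0.32, 0.8, 2.4, -3.1], [1, -4.15, 0.18, 0.15, 0.9, 2.4, -3.1], [1, -4.15, -0.04, -0.02, 0.8, 2.4, -3.2], [1, -4.14, -0.27, -0.2, 0.8, 2.5, -3.1], [1, -4.1, -0.5, -0.37, 0.9, 2.4, -3.1], [1, -4.06, -0.73, -0.54, 0.8, 2.4, -3.2]]
```

Request:
servo_tool([
  [1,-3.4,2.8,-0.6,0,0,-4.5],
  [1,-3.6,2.5,-0.6,0,0,-4.5],
  [1,-3.8,2.2,-0.6,0,0,-4.5],
  [1,-4.0,1.9,-0.6,0,0,-4.5],
  [1,-4.1,1.6,-0.6,0,0,-4.5],
  [1,-4.2,1.3,-0.6,0,0,-4.5],
  [1,-4.3,1.0,-0.6,0,0,-4.5],
  [1,-4.4,0.6,-0.6,0,0,-4.5],
  [1,-4.4,0.3,-0.6,0,0,-4.5],
  [1,-4.4,-0.1,-0.6,0,0,-4.5],
  [1,-3.6,1.6,1.4,0.8,2.4,-3.1],
  [1,-3.7,1.4,1.2,0.8,2.4,-3.1],
])

```text
clock: 1.4
position: [442.0, -121.5, 274.6]
ee_rot: [-0.588, 0.807, -0.036, -0.027]
contact_force: [0.5, -0.6, -0.6]
gripper_width: 85.6
```

Request:
servo_tool([
  [1,-3.8,1.2,1.0,0.8,2.4,-3.1],
  [1,-3.9,1.0,0.9,0.8,2.4,-3.1],
  [1,-4.0,0.8,0.7,0.8,2.4,-3.1],
  [1,-4.1,0.6,0.5,0.8,2.4,-3.1],
  [1,-4.1,0.4,0.3,0.8,2.4,-3.1],
  [1,-4.1,0.2,0.1,0.8,2.4,-3.1],
  [1,-4.1,0,0,0.8,2.4,-3.1],
  [1,-4.1,-0.3,-0.2,0.8,2.4,-3.1],
  [1,-4.1,-0.5,-0.4,0.8,2.4,-3.1],
  [1,-4.1,-0.7,-0.5,0.8,2.4,-3.1],
  [1,0,0,0,0,0,0],
  [1,0,0,0,0,0,0],
])

```text
clock: 2.6
position: [441.8, 267.1, 135.2]
ee_rot: [0.761, -0.595, 0.201, 0.162]
contact_force: [-0.1, -0.8, -0.2]
gripper_width: 85.3
```

Run:
```python
from plan import *
Z=Qg.as_matrix()[:,2]
s=read_state();print(s["position"],s["joints"].round(2),(R.from_quat(s["ee_rot"]).inv()*Qg).as_rotvec(degrees=True))
e=rows([(Pg-100*Z,Qg)],1,vmax=25)
rows([(Pg,Qg)],1,start=e,vmax=25)
```

```text
[441.7508001  267.13327517 135.2429359 ] [ 1.04  0.44 -0.44  0.39 -1.11 -1.05] [ 0.63285844  0.1006346  -0.2958104 ]
2 rows
[[1, -0.2, 0.16, 1.54, 0.3, 0.1, -0.1], [1, -0.19, 0.17, 1.54, 0.3, 0, -0.2]]
4 rows
[[1, -0, -0, 2.5, 0, 0, 0], [1, -0, -0, 2.5, 0, 0, 0], [1, -0, -0, 2.5, 0, 0, 0], [1, -0, -0.01, 2.5, 0, 0, 0]]
```

Request:
servo_tool([
  [1,-0.2,0.2,1.5,0.3,0,-0.1],
  [1,-0.2,0.1,1.5,0.3,0,-0.2],
  [1,0,0,2.5,0,0,0],
  [1,0,0,2.5,0,0,0],
  [1,0,0,2.5,0,0,0],
  [1,0,0,2.5,0,0,0],
  [1,0,0,0,0,0,0],
  [0.3,0,0,0,0,0,0],
  [0.3,0,0,0,0,0,0],
  [0,0,0,0,0,0,0],
  [0,0,0,0,0,0,0],
  [0,0,0,0,0,0,0],
])

```text
clock: 3.8
position: [454.9, 207.6, 22.9]
ee_rot: [0.764, -0.592, 0.204, 0.156]
contact_force: [-2.2, 1.0, 6.1]
gripper_width: 43.7
```

Request:
servo_tool([
  [0,0,0,0,0,0,0],
  [0,0,0,0,0,0,0],
])

```text
clock: 4.0
position: [454.9, 207.6, 22.9]
ee_rot: [0.764, -0.592, 0.204, 0.156]
contact_force: [-2.0, 1.3, 6.7]
gripper_width: 43.6
```

Run:
```python
from plan import *
s=read_state();p=s["position"];q=R.from_quat(s["ee_rot"])
print(p,s["contact_force"],s["gripper_width"],s["joints"].round(2),(q.inv()*Qg).as_rotvec(degrees=True))
i=get_image("side");cv2.imwrite("pics/g1.png",crop(i["image"],180,200,380,380,4)[:600])
# rise 90, then turn -90 about tool y
up=p+[0,0,120]
e=rows([(up,q)],0,vmax=30)
q2=q*R.from_rotvec([0,-90,0],degrees=True)
rows([(up+[30,-60,20],q2)],0,start=e,wmax=6)
```

```text
[454.89105073 207.63951206  22.90006106] [-2.01753068  1.34336382  6.67743545] 43.56716827045883 [ 0.94  0.56 -0.66  0.58 -0.78 -1.19] [-0.15765428  0.2131715  -0.12169536]
5 rows
[[0, 1.19, -0.01, -2.08, -0, 0, 0], [0, 1.2, -0.01, -2.09, -0, 0, 0], [0, 1.19, -0.01, -2.08, -0, 0, 0], [0, 1.19, -0, -2.08, -0, 0, 0], [0, 1.19, -0.01, -2.08, -0, 0, 0]]
15 rows
[[0, 0.45, -0.09, 0.1, 0, -6, 0], [0, 0.45, -0.1, 0.06, 0, -6, 0], [0, 0.46, -0.09, 0, 0, -6, 0], [0, 0.45, -0.1, -0.04, 0, -6, 0], [0, 0.45, -0.09, -0.09, 0, -6, 0], [0, 0.44, -0.1, -0.13, 0, -6, 0], [0, 0.42, -0.09, -0.18, 0, -6, 0], [0, 0.4, -0.1, -0.22, 0, -6, 0], [0, 0.37, -0.09, -0.27, 0, -6, 0], [0, 0.34, -0.09, -0.3, 0, -6, 0], [0, 0.32, -0.1, -0.33, 0, -6, 0], [0, 0.27, -0.09, -0.37, 0, -6, 0]]
[[0, 0.23, -0.1, -0.39, 0, -6, 0], [0, 0.19, -0.09, -0.42, 0, -6, 0], [0, 0.15, -0.1, -0.43, 0, -6, 0]]
```

View pics/g1.png

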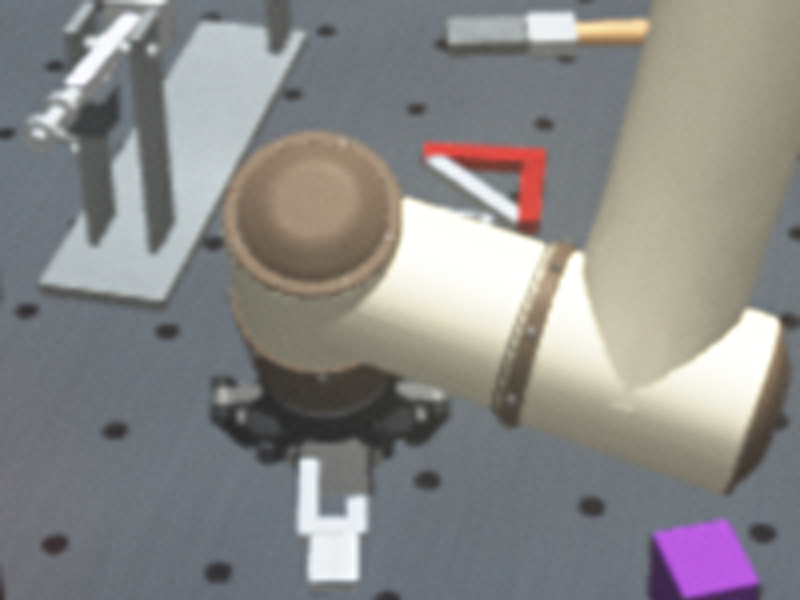

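The picture shows the fingers astride the box and the tab at crop (333,555), width 43.6 mm as expected. Next: lift, then turn.

Request:
servo_tool([
  [0,1.2,0,-2.1,0,0,0],
  [0,1.2,0,-2.1,0,0,0],
  [0,1.2,0,-2.1,0,0,0],
  [0,1.2,0,-2.1,0,0,0],
  [0,1.2,0,-2.1,0,0,0],
  [0,0.4,-0.1,0.1,0,-6,0],
  [0,0.4,-0.1,0.1,0,-6,0],
  [0,0.5,-0.1,0,0,-6,0],
  [0,0.5,-0.1,0,0,-6,0],
  [0,0.4,-0.1,-0.1,0,-6,0],
  [0,0.4,-0.1,-0.1,0,-6,0],
  [0,0.4,-0.1,-0.2,0,-6,0],
])

```text
clock: 5.25
position: [467.5, 179.9, 150.8]
ee_rot: [0.786, -0.609, -0.086, -0.067]
contact_force: [0.3, -0.5, -3.6]
gripper_width: 43.3
```

Request:
servo_tool([
  [0,0.4,-0.1,-0.2,0,-6,0],
  [0,0.4,-0.1,-0.3,0,-6,0],
  [0,0.3,-0.1,-0.3,0,-6,0],
  [0,0.3,-0.1,-0.3,0,-6,0],
  [0,0.3,-0.1,-0.4,0,-6,0],
  [0,0.2,-0.1,-0.4,0,-6,0],
  [0,0.2,-0.1,-0.4,0,-6,0],
  [0,0.2,-0.1,-0.4,0,-6,0],
  [0,0,0,0,0,0,0],
  [0,0,0,0,0,0,0],
])

```text
clock: 6.25
position: [484.9, 147.4, 160.1]
ee_rot: [0.684, -0.531, -0.395, -0.307]
contact_force: [-0.5, 0.5, -2.4]
gripper_width: 43.5
```

Run:
```python
from plan import *
s=read_state();p=s["position"];q=R.from_quat(s["ee_rot"])
print(p,s["contact_force"],s["gripper_width"],s["joints"].round(2),(q.inv()*Qs).as_rotvec(degrees=True), q.as_matrix().round(2).tolist())
i=get_image("side");t=get_image("top")
cv2.imwrite("pics/g2.png",canvas([(crop(i["image"],200,180,360,380,3),0,0),(crop(t["image"],150,150,300,300,2),490,0)]))
```

```text
[484.9499066  147.43111229 160.08231868] [-0.53531375  0.48572919 -2.41800137] 43.52282632183497 [-0.01  0.51 -0.09 -1.   -1.47  0.65] [-0.1170317   0.08769293 -0.08555984] [[0.12, -0.97, -0.21], [-0.48, -0.25, 0.84], [-0.87, 0.0, -0.5]]
```

View pics/g2.png

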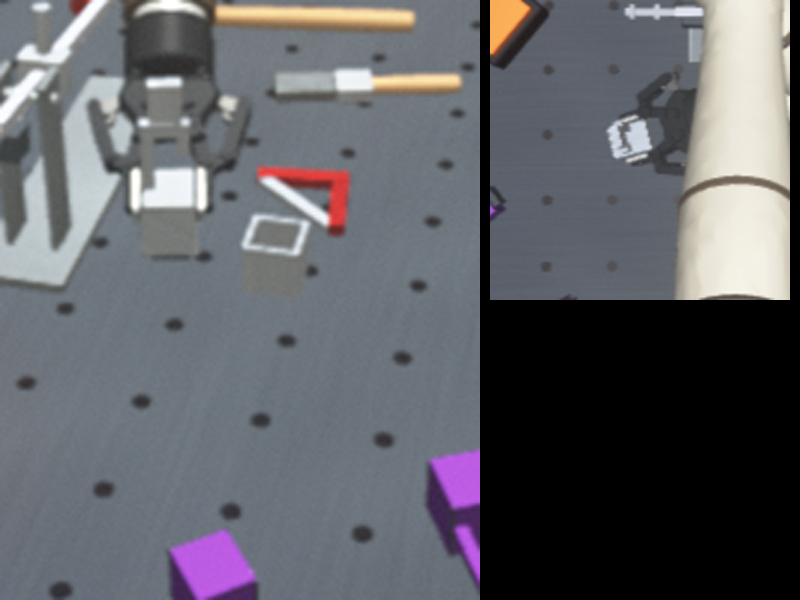

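Upright sample held clear: box at crop (170,215), tab on top at (165,85). Now lower it to just above the table.

Run:
```python
from plan import *
e=rows([([470,200,100],Qs),([470,200,49],Qs)],0,vmax=25)
rows([([470,200,44],Qs)],0,start=e,vmax=1)
```

```text
7 rows
[[0, 0.66, 0.04, 1.93, -0, 0, 0], [0, 0.67, 0.04, 1.93, -0, 0, 0.1], [0, 0.66, 0.04, 1.92, -0.1, 0.1, -0], [0, 0.66, 0.03, 1.93, 0, -0, 0], [0, 1.47, -0, 0.85, 0, -0, 0], [0, 1.47, -0, 0.85, 0, -0, 0], [0, 1.48, -0, 0.86, 0, -0, 0]]
5 rows
[[0, 0.09, -0, 0.05, 0, -0, 0], [0, 0.08, -0, 0.05, 0, -0, 0], [0, 0.09, -0, 0.05, 0, -0, 0], [0, 0.08, -0, 0.05, 0, -0, 0], [0, 0.09, -0, 0.05, 0, -0, 0]]
```

Request:
servo_tool([
  [0,0.7,0,1.9,0,0,0],
  [0,0.7,0,1.9,0,0,0],
  [0,0.6,0,1.9,-0.1,0.1,0],
  [0,0.7,0,1.9,0,0,0],
  [0,1.5,0,0.85,0,0,0],
  [0,1.5,0,0.85,0,0,0],
  [0,1.4,0,0.85,0,0,0],
  [0,0,0,0,0,0,0],
  [0,0,0,0,0,0,0],
])

```text
clock: 7.25
position: [471.9, 199.1, 49.0]
ee_rot: [0.685, -0.53, -0.396, -0.307]
contact_force: [0.5, 0.3, -2.4]
gripper_width: 43.2
```

Request:
servo_tool([
  [0,0.17,0,0.1,0,0,0],
  [0,0.17,0,0.1,0,0,0],
  [0,0,0,0,0,0,0],
])

```text
clock: 7.55
position: [472.0, 198.8, 45.4]
ee_rot: [0.685, -0.53, -0.395, -0.307]
contact_force: [0.7, 0.4, -2.9]
gripper_width: 43.0
```

Request:
servo_tool([
  [0,0.09,0,0.05,0,0,0],
  [0,0,0,0,0,0,0],
])

```text
clock: 7.75
position: [471.9, 198.8, 44.1]
ee_rot: [0.684, -0.53, -0.396, -0.307]
contact_force: [-0.4, 0.9, -3.3]
gripper_width: 43.3
```

Request:
servo_tool([
  [0,0.09,0,0.05,0,0,0],
  [0,0,0,0,0,0,0],
])

```text
clock: 7.95
position: [471.8, 198.8, 42.9]
ee_rot: [0.684, -0.53, -0.396, -0.307]
contact_force: [0.5, 0.4, -3.6]
gripper_width: 43.4
```

Request:
servo_tool([
  [0,0.09,0,0.05,0,0,0],
  [0,0,0,0,0,0,0],
])

```text
clock: 8.15
position: [471.8, 198.8, 41.8]
ee_rot: [0.684, -0.53, -0.396, -0.307]
contact_force: [-0.0, -0.3, -3.3]
gripper_width: 43.3
```

Request:
servo_tool([
  [0,0.09,0,0.05,0,0,0],
  [0,0,0,0,0,0,0],
])

```text
clock: 8.35
position: [471.9, 198.8, 41.4]
ee_rot: [0.684, -0.53, -0.396, -0.307]
contact_force: [0.5, -1.3, 0.0]
gripper_width: 43.1
```

Request:
servo_tool([
  [0,0.09,0,0.05,0,0,0],
  [0,0,0,0,0,0,0],
])

```text
clock: 8.55
position: [471.8, 198.8, 41.4]
ee_rot: [0.684, -0.529, -0.397, -0.307]
contact_force: [0.4, -4.4, 6.0]
gripper_width: 43.9
```

Request:
servo_tool([
  [0,-0.09,0,-0.05,0,0,0],
  [0,0,0,0,0,0,0],
  [0.75,0,0,0,0,0,0],
  [0.75,0,0,0,0,0,0],
  [1,0,0,0,0,0,0],
  [1,0,0,0,0,0,0],
  [1,0,0,0,0,0,0],
  [1,0,0,0,0,0,0],
])

```text
clock: 9.35
position: [471.8, 198.9, 40.9]
ee_rot: [0.684, -0.53, -0.396, -0.307]
contact_force: [1.2, 0.4, 0.1]
gripper_width: 85.4
```

Run:
```python
from plan import *
s=read_state();p=s["position"];q=R.from_quat(s["ee_rot"]);Z=q.as_matrix()[:,2]
print(p,s["contact_force"],s["gripper_width"],s["joints"].round(2))
a=p-60*Z; b=p-140*Z+[0,0,30]
e=rows([(p-100*Z,q)],1,vmax=25)
e=rows([(p-100*Z+[0,0,160],q)],1,start=e,vmax=45)
i=get_image("side");cv2.imwrite("pics/g3.png",crop(i["image"],200,180,360,360,4))
```

```text
[471.80952854 198.8614754   40.86474763] [1.20067978 0.44382621 0.05927318] 85.4258244337597 [ 0.06  0.69 -0.16 -1.08 -1.3   0.84]
5 rows
[[1, -0, 0, -2, 0, 0, 0], [1, 0, 0, -2, 0, 0, 0], [1, 0, -0, -2, 0, 0, 0], [1, 0, -0, -2, 0, 0, 0], [1, 0, -0, -2, 0, 0, 0]]
4 rows
[[1, -3.47, -0, -1.99, 0, 0, 0], [1, -3.46, -0, -2, 0, 0, 0], [1, -3.47, -0, -1.99, 0, 0, 0], [1, -3.47, -0, -2, 0, 0, 0]]
```

View pics/g3.png

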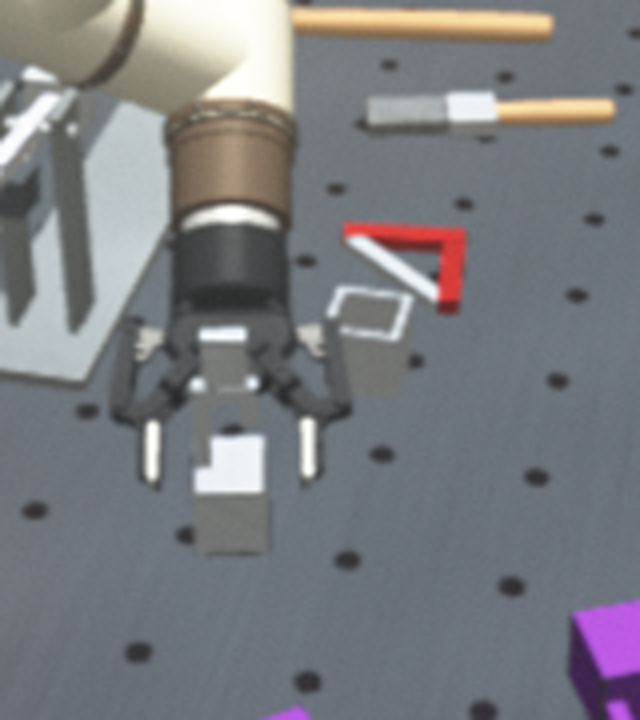

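Sample stands free between the opened fingers (box at crop (230,500), tab (222,350)). Retract along the tool axis, then rise.

Request:
servo_tool([
  [1,0,0,-2,0,0,0],
  [1,0,0,-2,0,0,0],
  [1,0,0,-2,0,0,0],
  [1,0,0,-3,0,0,0],
  [1,0,0,-3,0,0,0],
  [1,-3.5,0,-2,0,0,0],
  [1,-3.5,0,-2,0,0,0],
  [1,-3.5,0,-2,0,0,0],
  [1,-3.5,0,-2,0,0,0],
  [1,-3.5,0,-2,0,0,0],
  [1,0,0,0,0,0,0],
])

```text
clock: 10.5
position: [499.1, 96.8, 309.2]
ee_rot: [0.688, -0.528, -0.39, -0.31]
contact_force: [0.4, 0.1, 0.4]
gripper_width: 85.6
```

Run:
```python
from plan import *
import pickle
s=read_state();p=s["position"];q=R.from_quat(s["ee_rot"])
print(p,s["contact_force"],s["joints"].round(2))
i=get_image("side");t=get_image("top");pickle.dump((t,i),open("im1.pkl","wb"))
# predicted: 
f=np.array([471.8,198.8,0])-(-2)*0*U
for nm,d in (("side",i),("top",t)): print(nm,proj(d,[[472,199,156],[472,199,60]]).round(1).tolist())
a=proj(i,[472,199,110])[0].astype(int);b=proj(t,[472,199,110])[0].astype(int)
cv2.imwrite("pics/g4.png",canvas([(crop(i["image"],a[0]-32,a[1]-50,a[0]+32,a[1]+40,6),0,0),(crop(t["image"],b[0]-32,b[1]-32,b[0]+32,b[1]+32,6),400,0)]))
print(a,b)
```

```text
[499.08302204  96.79923352 309.20800786] [0.38242823 0.13760227 0.39564234] [-0.09  0.36  0.09 -0.97 -1.72  0.42]
side [[255.3, 264.7], [256.9, 297.0]]
top [[200.7, 225.2], [207.7, 226.0]]
[256 280] [204 225]
```

View pics/g4.png

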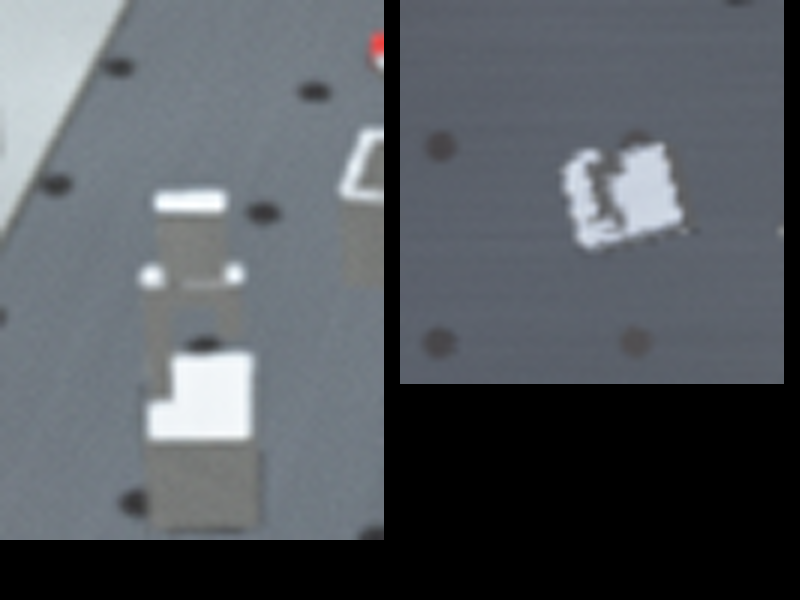

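Sample stands alone; side-view tab top centre ≈(255.3,263.2) px, opening side to the picture's right (towards the robot), as planned.

Run:
```python
from plan import *
import pickle
t,i=pickle.load(open("im1.pkl","rb"))
def px(c,o): return ((c[0]+.5)/6-.5+o[0],(c[1]+.5)/6-.5+o[1])
os_=(224,230)
C=[onz(i,px(c,os_),156)[:2] for c in ((155,190),(226,190),(227,213),(154,213))]
C=np.array(C);print("tab corners",C.round(1).tolist(),C.mean(0))
e=C[1]-C[0]+C[2]-C[3];print("width dir",e/np.linalg.norm(e),np.linalg.norm(e)/2)
B=np.array([onz(i,px(c,os_),60)[:2] for c in ((253,352),(252,440),(147,440))]);print("box top",B.round(1).tolist(),(B[0]+B[2])/2)
T=np.array([onz(t,px((c[0]-400,c[1]),(172,193)),60)[:2] for c in ((665,144),(684,222),)]);print("top: box far edge corners",T.round(1).tolist(),"dir",(T[1]-T[0])/np.linalg.norm(T[1]-T[0]),np.linalg.norm(T[1]-T[0]))
```

```text
tab corners [[488.9, 189.4], [462.2, 183.5], [458.0, 197.5], [485.2, 203.5]] [473.56652778 193.50666509]
width dir [-0.97638094 -0.21605613] 27.581729376643935
box top [[459.8, 163.0], [446.5, 214.6], [486.6, 223.6]] [473.16493119 193.34082213]
top: box far edge corners [[499.2, 175.8], [461.3, 166.4]] dir [-0.97063517 -0.24055637] 39.01463906503541
```

```bash
cat >> plan.py <<'E'
Qt=rot(D,-U); Qh=rot(D,[0,-1,0])
E
python3 - <<'E'
from plan import *
Qv=rot(D,YS)
e=rows([([490,150,310],Qv),([473.4,194.3,260],Qt)],1,wmax=7.5)
E
```

```text
21 rows
[[1, -0.39, -0.07, 0.54, -0, 7.5, 0], [1, -0.46, -0.07, 0.48, -0.1, 7.5, 0], [1, -0.52, -0.07, 0.41, -0, 7.5, 0], [1, -0.57, -0.08, 0.35, -0, 7.5, 0], [1, -0.6, -0.07, 0.26, -0.1, 7.5, 0], [1, -0.64, -0.07, 0.19, -0, 7.5, 0], [1, -0.66, -0.07, 0.1, -0, 7.5, 0.1], [1, -0.66, -0.07, 0.02, -0.1, 7.5, -0], [1, -0.36, 0.04, 0.38, 0, 0, -6.9], [1, -0.37, -0.01, 0.39, 0, 0, -7], [1, -0.36, -0.05, 0.38, 0, 0, -6.9], [1, -0.35, -0.09, 0.39, 0, 0, -6.9]]
[[1, -0.34, -0.13, 0.38, 0, 0, -6.9], [1, -0.32, -0.18, 0.39, 0, 0, -7], [1, -0.29, -0.21, 0.38, 0, 0, -6.9], [1, -0.27, -0.25, 0.38, 0, 0, -6.9], [1, -0.24, -0.27, 0.39, 0, 0, -6.9], [1, -0.2, -0.3, 0.38, 0, 0, -7], [1, -0.16, -0.33, 0.39, 0, 0, -6.9], [1, -0.13, -0.34, 0.38, 0, 0, -6.9], [1, -0.08, -0.36, 0.38, 0, 0, -6.9]]
```

Request:
servo_tool([
  [1,-0.4,-0.1,0.5,0,7.5,0],
  [1,-0.5,-0.1,0.5,0,7.5,0],
  [1,-0.5,-0.1,0.4,0,7.5,0],
  [1,-0.6,-0.1,0.3,0,7.5,0],
  [1,-0.6,-0.1,0.3,0,7.5,0],
  [1,-0.6,-0.1,0.2,0,7.5,0],
  [1,-0.7,-0.1,0.1,0,7.5,0],
  [1,-0.7,-0.1,0,0,7.5,0],
  [1,-0.4,0,0.4,0,0,-7],
  [1,-0.4,0,0.4,0,0,-7],
  [1,-0.4,0,0.4,0,0,-7],
  [1,-0.3,-0.1,0.4,0,0,-7],
])

```text
clock: 11.8
position: [486.1, 165.7, 291.3]
ee_rot: [0.916, -0.401, -0.001, 0.001]
contact_force: [0.1, 0.3, 0.6]
gripper_width: 85.4
```

Request:
servo_tool([
  [1,-0.3,-0.1,0.4,0,0,-7],
  [1,-0.3,-0.2,0.4,0,0,-7],
  [1,-0.3,-0.2,0.4,0,0,-7],
  [1,-0.3,-0.2,0.4,0,0,-7],
  [1,-0.2,-0.3,0.4,0,0,-7],
  [1,-0.2,-0.3,0.4,0,0,-7],
  [1,-0.2,-0.3,0.4,0,0,-7],
  [1,-0.1,-0.3,0.4,0,0,-7],
  [1,-0.1,-0.4,0.4,0,0,-6.5],
  [1,0,0,0,0,0,0],
  [1,0,0,0,0,0,0],
])

```text
clock: 12.9
position: [474.6, 195.4, 256.2]
ee_rot: [0.992, 0.129, -0.001, -0.0]
contact_force: [0.2, 0.5, -0.9]
gripper_width: 85.3
```

Run:
```python
from plan import *
s=read_state();print(s["position"],s["joints"].round(2))
e=rows([([473.4,194.3,230],Qt)],1,vmax=20)
rows([([473.4,194.3,135],Qt)],1,start=e,vmax=24)
```

```text
[474.59840108 195.38087969 256.16583581] [ 0.71  0.18 -0.24 -0.   -1.15  1.12]
2 rows
[[1, -0.07, 0.04, 1.31, -0, 0, 0.2], [1, -0.07, 0.04, 1.31, -0, 0.1, 0.1]]
4 rows
[[1, -0, -0, 2.37, -0, -0, 0], [1, -0, -0, 2.38, -0, -0, 0], [1, -0, -0, 2.37, -0, -0, 0], [1, -0, -0, 2.38, -0, -0, 0]]
```

Request:
servo_tool([
  [1,-0.1,0,1.3,0,0,0.2],
  [1,0,0.1,1.3,0,0,0.1],
  [1,0,0,2.4,0,0,0],
  [1,0,0,2.4,0,0,0],
  [1,0,0,2.4,0,0,0],
  [1,0,0,2.3,0,0,0],
  [1,0,0,0,0,0,0],
  [1,0,0,0,0,0,0],
])

```text
clock: 13.7
position: [474.4, 194.9, 136.3]
ee_rot: [0.992, 0.127, 0.0, -0.0]
contact_force: [-0.7, 0.3, 0.6]
gripper_width: 85.2
```

Request:
servo_tool([
  [0.5,0,0,0,0,0,0],
  [0.4,0,0,0,0,0,0],
  [0.3,0,0,0,0,0,0],
  [0.25,0,0,0,0,0,0],
  [0.2,0,0,0,0,0,0],
  [0.1,0,0,0,0,0,0],
  [0,0,0,0,0,0,0],
  [0,0,0,0,0,0,0],
  [0,0,0,0,0,0,0],
  [0,0,0,0,0,0,0],
])

```text
clock: 14.7
position: [474.3, 195.2, 136.2]
ee_rot: [0.992, 0.128, 0.0, -0.001]
contact_force: [0.6, 0.5, 2.7]
gripper_width: 9.0
```

Request:
servo_tool([
  [0,0,0,-2,0,0,0],
  [0,0,0,-4,0,0,0],
  [0,0,0,-4,0,0,0],
  [0,0,0,-4,0,0,0],
  [0,0,0,-4,0,0,0],
  [0,0,0,-3,0,0,0],
  [0,0,0,0,0,0,0],
])

```text
clock: 15.4
position: [475.1, 195.3, 349.5]
ee_rot: [0.992, 0.128, 0.003, -0.002]
contact_force: [1.2, 0.8, -3.3]
gripper_width: 8.9
```

Run:
```python
from plan import *
s=read_state();print(s["position"],s["joints"].round(2),s["contact_force"],s["gripper_width"])
e=rows([([690,126,385],Qh)],0,vmax=40)
rows([([702,126,308],Qh)],0,start=e,vmax=30)
```

```text
[475.08849373 195.25295374 349.50732034] [ 0.71  0.13 -0.07 -0.   -1.36  1.12] [ 1.2485868   0.76397818 -3.29278678] 8.858226057541474
6 rows
[[0, 3.18, 2.02, -0.58, -0, -0.1, 2.4], [0, 3.25, 1.89, -0.58, -0.1, -0, 2.5], [0, 3.34, 1.74, -0.58, -0, -0.1, 2.4], [0, 3.41, 1.61, -0.58, -0.1, -0.1, 2.5], [0, 3.47, 1.45, -0.59, -0, -0, 2.4], [0, 3.53, 1.31, -0.59, -0.1, -0.1, 2.5]]
3 rows
[[0, 0.4, -0, 2.57, 0, 0, -0], [0, 0.4, -0, 2.56, 0, 0, -0], [0, 0.4, -0, 2.57, 0, 0, -0]]
```

Request:
servo_tool([
  [0,3.2,2.0,-0.6,0,0,2.4],
  [0,3.2,1.9,-0.6,0,0,2.5],
  [0,3.3,1.7,-0.6,0,0,2.4],
  [0,3.4,1.6,-0.6,0,-0.1,2.5],
  [0,3.5,1.5,-0.6,0,-0.1,2.4],
  [0,3.5,1.3,-0.6,-0.1,-0.1,2.5],
  [0,0.4,0,2.5,0,0,0],
  [0,0.4,0,2.5,0,0,0],
  [0,0.4,0,2.5,0,0,0],
  [0,0,0,0,0,0,0],
  [0,0,0,0,0,0,0],
])

```text
clock: 16.5
position: [699.3, 125.3, 304.0]
ee_rot: [1.0, -0.0, -0.005, 0.001]
contact_force: [0.4, -0.0, -2.5]
gripper_width: 9.1
```

Run:
```python
from plan import *
s=read_state();q=R.from_quat(s["ee_rot"]);print(s["position"],s["joints"].round(2),s["contact_force"],(q.inv()*Qh).as_rotvec(degrees=True))
e=rows([([702,126,234],Qh)],0,vmax=22)
```

```text
[699.28884463 125.32930555 304.0425606 ] [ 0.4   0.51  0.37 -0.   -1.43  1.17] [ 0.42669575 -0.03083454 -2.53453661] [ 0.13723952  0.57312957 -0.01781906]
4 rows
[[0, 0.09, -0.02, 1.75, 0, 0.1, -0], [0, 0.08, -0.02, 1.75, 0.1, 0.2, -0], [0, 0.07, -0.02, 1.75, 0, 0.1, -0], [0, 0.08, -0.02, 1.75, 0, 0.2, -0]]
```

Request:
servo_tool([
  [0,0.1,0,1.8,0,0.1,0],
  [0,0.1,0,1.8,0.1,0.2,0],
  [0,0.1,0,1.7,0,0.1,0],
  [0,0,0,1.7,0,0.2,0],
  [0,0,0,0,0,0,0],
  [0,0,0,0,0,0,0],
])

```text
clock: 17.1
position: [703.1, 125.7, 238.1]
ee_rot: [1.0, 0.0, 0.004, -0.001]
contact_force: [-0.4, -0.2, -3.5]
gripper_width: 9.3
```

Run:
```python
from plan import *
import pickle
s=read_state();print(s["position"],s["ee_rot"].round(4),s["contact_force"])
i=get_image("side");t=get_image("top");pickle.dump((t,i),open("im2.pkl","wb"))
a=proj(i,[675,126,170])[0].astype(int);b=proj(t,[670,126,200])[0].astype(int);print(a,b)
cv2.imwrite("pics/g5.png",canvas([(crop(i["image"],a[0]-35,a[1]-50,a[0]+32,a[1]+45,6),0,0),(crop(t["image"],b[0]-32,b[1]-32,b[0]+32,b[1]+32,6),410,0)]))
p=s["position"];foot=p[2]-136
ax=np.array([p[0]-1,p[1]+0,0])
def sp(x,y,z): return ax+[-y,z,foot+x] # rough
print("pred tip(side px)",proj(i,[sp(92,8,0),sp(92,18,0),sp(60,-22,25),sp(60,22,25)]).round(1).tolist(),"groove pred",proj(i,[654.5,126,176]).round(1))
```

```text
[703.14705351 125.6912393  238.07644937] [ 1.0e+00  1.0e-04  3.5e-03 -6.0e-04] [-0.35916063 -0.15752218 -3.53611498]
[184 231] [226 147]
pred tip(side px) [[176.0, 222.8], [179.8, 223.2], [162.2, 237.7], [178.8, 239.8]] groove pred [[191.8 230.9]]
```

View pics/g5.png

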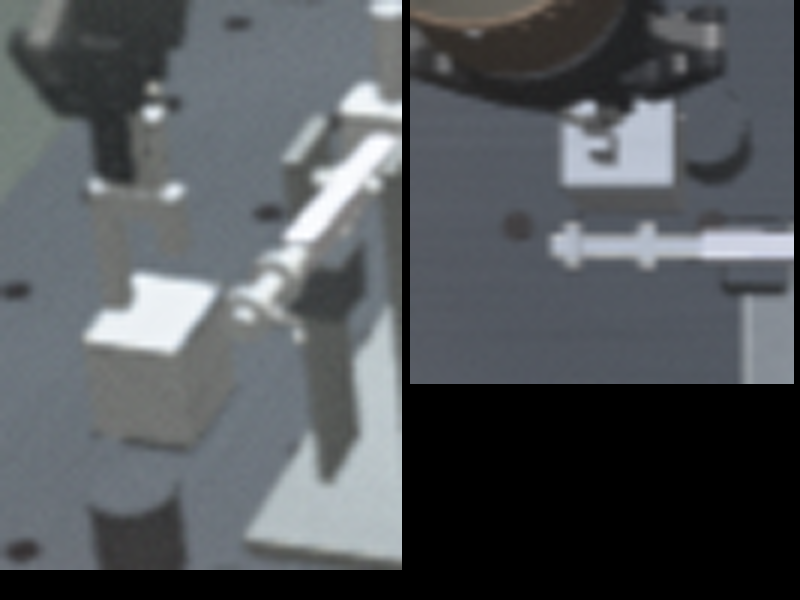

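The crop shows the sample beyond the beam with its opening facing the rod. Tip bottom at px (177.7,223.1), against (177.9,223.0) predicted from the arm; the rod line is within about 1 mm of predicted. Entering now.

Request:
servo_tool([
  [0,0,0,0.4,0,0,0],
  [0,-1,0,0,0,0,0],
  [0,-1,0,0,0,0,0],
  [0,-1,0,0,0,0,0],
  [0,-0.8,0,0,0,0,0],
  [0,-0.6,0,0,0,0,0],
  [0,-0.4,0,0,0,0,0],
  [0,0,0,0,0,0,0],
  [0,0,0,0,0,0,0],
])

```text
clock: 18.1
position: [655.0, 125.6, 232.5]
ee_rot: [1.0, -0.0, 0.003, -0.001]
contact_force: [0.0, -0.2, -3.9]
gripper_width: 9.3
```

Request:
servo_tool([
  [0,0,0,0.7,0,0,0],
  [0,0,0,0.7,0,0,0],
  [0,0,0,0.6,0,0,0],
  [0,0,0,0,0,0,0],
  [0,0,0,0,0,0,0],
])

```text
clock: 18.6
position: [654.9, 125.5, 211.9]
ee_rot: [1.0, -0.0, 0.002, -0.0]
contact_force: [-0.5, 0.4, -3.5]
gripper_width: 9.2
```

Request:
servo_tool([
  [0,0,0,0.5,0,0,0],
  [0,0,0,0.5,0,0,0],
  [0,0,0,0,0,0,0],
  [0,0,0,0,0,0,0],
])

```text
clock: 19.0
position: [654.7, 125.6, 202.2]
ee_rot: [1.0, -0.0, 0.002, -0.001]
contact_force: [-0.6, -0.5, -2.1]
gripper_width: 8.9
```

Request:
servo_tool([
  [0,0,0,0.4,0,0,0],
  [0,0,0,0.4,0,0,0],
  [0,0,0,0.4,0,0,0],
  [0,0,0,0,0,0,0],
  [0,0,0,0,0,0,0],
])

```text
clock: 19.5
position: [654.9, 125.7, 190.1]
ee_rot: [1.0, -0.0, 0.002, -0.001]
contact_force: [-0.3, 0.8, -2.3]
gripper_width: 8.9
```

Request:
servo_tool([
  [0,0,0,0.2,0,0,0],
  [0,0,0,0,0,0,0],
])

```text
clock: 19.7
position: [654.9, 125.6, 188.1]
ee_rot: [1.0, -0.0, 0.003, -0.001]
contact_force: [0.5, 0.4, -2.6]
gripper_width: 9.4
```

Run:
```python
from plan import *
s=read_state();p=s["position"];print(p,s["contact_force"])
i=get_image("side");t=get_image("top")
a=proj(i,[655,126,150])[0].astype(int);b=proj(t,[655,50,190])[0].astype(int);print(a,b)
cv2.imwrite("pics/g6.png",canvas([(crop(i["image"],a[0]-35,a[1]-60,a[0]+32,a[1]+40,6),0,0),(crop(t["image"],b[0]-50,b[1]-32,b[0]+50,b[1]+32,4),400,0)]))
```

```text
[654.93707955 125.55824277 188.14675214] [ 0.46075686  0.35193271 -2.6133111 ]
[192 239] [255 154]
```

View pics/g6.png

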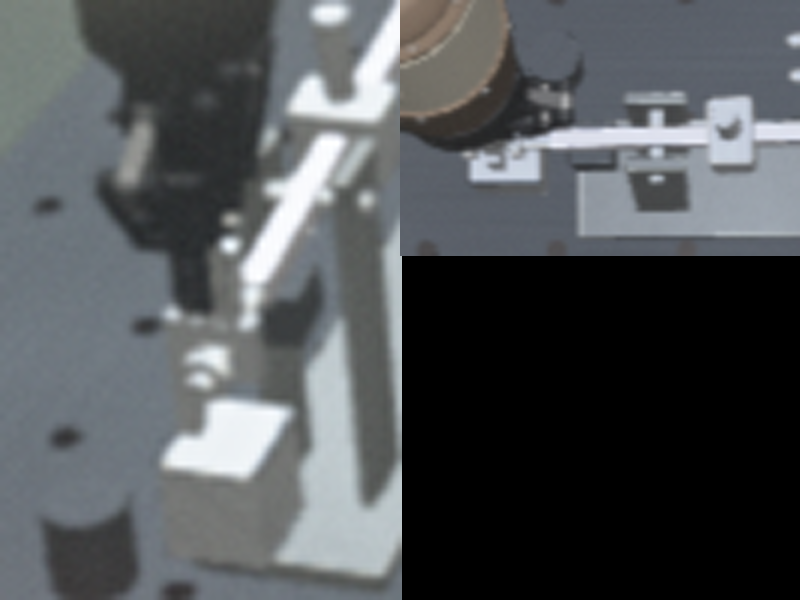

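The rod end shows through the crook pocket at crop (205,365), bar above it, and the beam is tilted down at this end. Lower on to the stop.

Request:
servo_tool([
  [0,0,0,0.1,0,0,0],
  [0,0,0,0,0,0,0],
])

```text
clock: 20.0
position: [655.0, 125.6, 187.6]
ee_rot: [1.0, -0.0, 0.003, -0.001]
contact_force: [-1.3, -0.2, -1.6]
gripper_width: 9.0
```

Request:
servo_tool([
  [0,0,0,0.1,0,0,0],
  [0,0,0,0,0,0,0],
])

```text
clock: 20.2
position: [655.1, 125.6, 187.3]
ee_rot: [1.0, 0.0, 0.003, -0.001]
contact_force: [-2.2, 0.7, 2.8]
gripper_width: 9.5
```

Request:
servo_tool([
  [0,0,0,0.1,0,0,0],
  [0,0,0,0,0,0,0],
])

```text
clock: 20.4
position: [655.1, 125.6, 187.2]
ee_rot: [1.0, 0.0, 0.003, -0.001]
contact_force: [-3.9, -0.3, 5.4]
gripper_width: 9.0
```

Request:
servo_tool([
  [0,0,0,-0.15,0,0,0],
  [0,0,0,0,0,0,0],
  [0.2,0,0,0,0,0,0],
  [0.3,0,0,0,0,0,0],
  [0.5,0,0,0,0,0,0],
  [0.5,0,0,0,0,0,0],
  [0.5,0,0,0,0,0,0],
  [0.5,0,0,0,0,0,0],
  [0.5,0,0,0,0,0,0],
])

```text
clock: 21.3
position: [655.0, 125.6, 186.8]
ee_rot: [1.0, -0.0, 0.003, -0.001]
contact_force: [-0.6, 0.5, 0.0]
gripper_width: 42.4
```

Request:
servo_tool([
  [0.5,0,0,-1,0,0,0],
  [0.5,0,0,-2,0,0,0],
  [0.5,0,0,-4,0,0,0],
  [0.5,0,0,-4,0,0,0],
  [0.5,0,0,-4,0,0,0],
  [0.5,0,0,0,0,0,0],
])

```text
clock: 21.9
position: [656.5, 125.5, 345.8]
ee_rot: [1.0, 0.0, 0.01, -0.002]
contact_force: [1.4, -0.3, 0.2]
gripper_width: 42.4
```

Run:
```python
from plan import *
import pickle
s=read_state();p=s["position"];print(p,s["contact_force"],s["joints"].round(2))
i=get_image("side");t=get_image("top");pickle.dump((t,i),open("im3.pkl","wb"))
a=proj(i,[655,126,150])[0].astype(int);b=proj(t,[655,50,190])[0].astype(int);print(a,b)
cv2.imwrite("pics/g7.png",canvas([(crop(i["image"],175,140,265,275,4.4),0,0),(crop(t["image"],b[0]-50,b[1]-32,b[0]+140,b[1]+32,2),400,0),(crop(i["image"],235,150,262,190,10),410,150)]))
```

```text
[656.48140151 125.46638587 345.83490001] [ 1.43704729 -0.29469805  0.17969078] [ 0.43  0.41  0.29  0.   -1.44  1.14]
[192 239] [255 154]
```

View pics/g7.png

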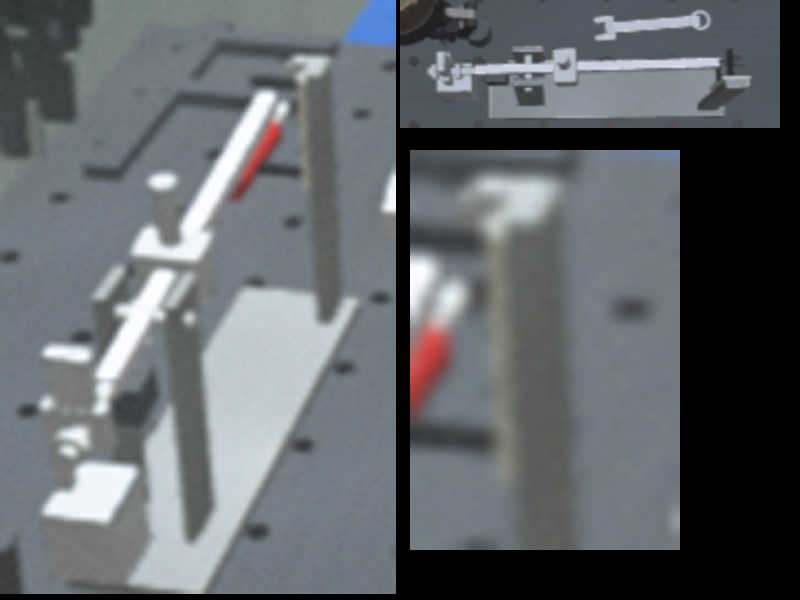

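Sample hangs in the groove, released: tab (66,352), rod end (72,440) in the crop; beam on the -0.1 stop, knob top at px ≈(211.8,181.1).

```bash
cat > tilt.py <<'E'
from plan import *
def yz(d,uv,x=654.5):
    o,r=ray(d,uv);return (o+r*(x-o[0])/r[0])[1:]
def bar(d,ky,dbg=False):
    g=d["image"].astype(int);m=(g.min(2)>150)&(g.max(2)-g.min(2)<40)
    v,u=np.nonzero(m[140:260,180:270]);u=u+180;v=v+140
    P=np.array([yz(d,(a,b)) for a,b in zip(u,v)])
    k=(abs(P[:,1]-168)<12+0.12*abs(P[:,0]-16))&(P[:,0]<0)&(P[:,0]>-212)&(abs(P[:,0]-ky)>28)
    P=P[k]
    for _ in range(4):
        c=np.polyfit(P[:,0],P[:,1],1);r=P[:,1]-np.polyval(c,P[:,0]);P=P[abs(r)<max(2*r.std(),1.5)]
    return -np.arctan(c[0]),np.polyval(c,16),len(P),P[:,0].min(),P[:,0].max()
E
cat > m.py <<'E'
from tilt import *
import pickle
t0,s0=pickle.load(open("im0.pkl","rb"));t3,s3=pickle.load(open("im3.pkl","rb"))
print("start",bar(s0,-40));print("now",bar(s3,-40))
for z in (233,236): print("knob side",onz(s3,(211.8,181.1),z).round(1))
g=s3["image"][170:200,200:226].min(2);print(g[4:16])
E
python3 m.py
python3 - <<'E'
from plan import *
s=read_state()
e=rows([([654.5,-20,345],Qh),([654.5,-20,300],Qh)],0.35,vmax=40)
E
```

```text
start (np.float64(-0.08500372645692453), np.float64(170.33415455552873), 144, np.float64(-208.00518906280445), np.float64(-0.4441504771466498))
now (np.float64(0.12500211349285187), np.float64(166.15693131486432), 161, np.float64(-207.5288474580418), np.float64(-0.4441504771466498))
knob side [654.8 -31.6 233. ]
knob side [652.6 -26.2 236. ]
[[114 111 111 110  94  77  76  98 111 115 114 114 114 113 113 113 112 112
  115 114 113 106  95  81  86 143]
 [113 113 108  97  80  76  89 106 115 115 114 113 112 115 111 111 110 112
  112 114 111 100  85  76 113 197]
 [114 111  98  83  76  89 103 113 114 116 113 114 113 112 113 113 112 113
  112 116 113 108  97 108 177 243]
 [106 103  86  74  86 105 110 114 115 113 112 114 111 112 114 114 114 114
  112 113 115 112 111 144 222 249]
 [ 79  78  73  79 101 113 112 113 114 114 117 121 123 124 117 113 113 112
  114 114 116 111 124 182 241 250]
 [ 67  68  76  96 108 115 114 113 117 135 160 175 181 176 151 124 116 114
  114 115 111 113 153 226 247 250]
 [ 80  79  91 106 114 114 113 115 135 188 226 237 238 231 196 142 118 115
  113 116 113 132 199 243 250 250]
 [104 102 106 113 115 117 116 119 151 209 237 241 238 234 193 140 117 115
  115 114 119 170 238 250 251 248]
 [112 112 114 115 113 113 115 118 128 169 204 215 206 189 152 121 114 113
  114 114 141 213 247 251 251 240]
 [115 114 112 116 115 116 113 114 112 122 138 146 141 136 122 118 116 116
  113 125 184 243 250 251 248 214]
 [115 114 115 115 116 112 116 114 115 111 112 116 117 116 116 118 117 113
  116 152 223 248 251 250 236 176]
 [116 114 114 115 116 114 113 116 118 114 111 116 118 119 120 124 116 114
  129 188 241 250 251 247 213 152]]
6 rows
[[0.35, 0.01, 3.64, -0.16, -0, -0.1, -0], [0.35, 0, 3.64, -0.17, -0.1, -0.1, -0], [0.35, 0.01, 3.64, -0.15, -0, -0.2, -0], [0.35, 0, 3.64, -0.16, -0.1, -0.1, -0], [0.35, 0, -0, 2.25, 0, 0, -0], [0.35, 0, -0, 2.25, 0, 0, -0]]
```

Request:
servo_tool([
  [0.4,0,3.9,-0.2,0,-0.1,0],
  [0.4,0,3.9,-0.2,0,-0.2,0],
  [0.4,0,3.9,-0.2,0,-0.2,0],
  [0.4,0,3.7,-0.2,0,-0.1,0],
  [0.4,0,0,2.5,0,0,0],
  [0.4,0,0,2.5,0,0,0],
  [0.4,0,0,0,0,0,0],
  [0.4,0,0,0,0,0,0],
])

```text
clock: 22.8
position: [653.7, -28.7, 293.9]
ee_rot: [1.0, 0.0, -0.004, -0.0]
contact_force: [-0.6, -0.3, 1.5]
gripper_width: 34.2
```

Run:
```python
from plan import *
print(read_state()["joints"].round(2))
e=rows([([655,-29,280],Qh),([655,-29,222],Qh)],0.4,vmax=20)
```

```text
[ 0.2   0.41  0.18 -0.   -1.35  1.37]
4 rows
[[0.4, 0.14, 0.03, 1.39, -0, 0.4, 0], [0.4, 0, 0, 1.93, -0, 0, 0], [0.4, 0, 0, 1.94, -0, 0, 0], [0.4, 0, 0, 1.93, -0, 0, 0]]
```

Request:
servo_tool([
  [0.4,0.1,0,1.4,0,0.4,0],
  [0.4,0,0,1.5,0,0,0],
  [0.4,0,0,1.5,0,0,0],
  [0.4,0,0,1.5,0,0,0],
  [0.4,0,0,1.3,0,0,0],
  [0.4,0,0,0,0,0,0],
])

```text
clock: 23.4
position: [654.4, -28.1, 221.4]
ee_rot: [1.0, 0.0, -0.0, -0.001]
contact_force: [0.2, -0.9, 0.2]
gripper_width: 34.1
```

Request:
servo_tool([
  [0.4,0,0.5,0,0,0,0],
  [0.4,0,1,0,0,0,0],
  [0.4,0,1,0,0,0,0],
  [0.4,0,1,0,0,0,0],
  [0.4,0,1,0,0,0,0],
  [0.4,0,1,0,0,0,0],
  [0.4,0,0.5,0,0,0,0],
  [0.4,0,0,0,0,0,0],
])

```text
clock: 24.2
position: [654.6, -89.5, 222.3]
ee_rot: [1.0, -0.001, 0.0, -0.001]
contact_force: [0.4, 0.6, 0.8]
gripper_width: 34.1
```

```bash
cat > k.py <<'E'
from tilt import *
s=read_state();p=s["position"];i=get_image("side")
m=bar(i,p[1]);import math
th=math.atan(math.tan(-m[0]));print(p.round(1),s["contact_force"].round(1),s["clock"],"tilt",round((th+.02)/1.05,4),m[1:])
cv2.imwrite("pics/k_%d.png"%int(s["clock"]*10),i["image"][:,:,::-1])
E
python3 k.py
```

```text
[654.6 -89.5 222.3] [0.4 0.6 0.8] 24.2 tilt -0.0962 (np.float64(163.8800007021049), 200, np.float64(-211.60780880158472), np.float64(-0.4441504771466498))
```

Request:
servo_tool([
  [0.4,0,0.6,0,0,0,0],
  [0.4,0,0.8,0,0,0,0],
  [0.4,0,0.7,0,0,0,0],
  [0.4,0,0.4,0,0,0,0],
  [0.4,0,0,0,0,0,0],
  [0.4,0,-0.5,0,0,0,0],
  [0.4,0,0,0,0,0,0],
  [0.4,0,0,0,0,0,0],
  [0.4,0,0,0,0,0,0],
  [0.4,0,0,0,0,0,0],
])

```text
clock: 25.25
position: [654.9, -108.3, 222.5]
ee_rot: [1.0, -0.0, 0.001, -0.001]
contact_force: [0.3, 1.3, -0.6]
gripper_width: 34.3
```

```bash
python3 k.py
```

```text
[ 654.9 -108.3  222.5] [ 0.3  1.3 -0.6] 25.25 tilt -0.1006 (np.float64(164.53783562390993), 184, np.float64(-207.5288474580418), np.float64(-0.4441504771466498))
```

Request:
servo_tool([
  [0.4,0,0.6,0,0,0,0],
  [0.4,0,0.8,0,0,0,0],
  [0.4,0,0.7,0,0,0,0],
  [0.4,0,0.4,0,0,0,0],
  [0.4,0,0,0,0,0,0],
  [0.4,0,-0.5,0,0,0,0],
  [0.4,0,0,0,0,0,0],
  [0.4,0,0,0,0,0,0],
  [0.4,0,0,0,0,0,0],
  [0.4,0,0,0,0,0,0],
])

```text
clock: 26.3
position: [654.9, -128.3, 222.6]
ee_rot: [1.0, -0.0, 0.001, -0.001]
contact_force: [0.3, -0.0, -0.3]
gripper_width: 34.2
```

```bash
python3 k.py
```

```text
[ 654.9 -128.3  222.6] [ 0.3 -0.  -0.3] 26.3 tilt -0.0943 (np.float64(165.19428834367474), 186, np.float64(-207.5288474580418), np.float64(-0.4441504771466498))
```

Request:
servo_tool([
  [0.4,0,0.5,0,0,0,0],
  [0.4,0,0.6,0,0,0,0],
  [0.4,0,0.5,0,0,0,0],
  [0.4,0,0.4,0,0,0,0],
  [0.4,0,0,0,0,0,0],
  [0.4,0,-0.5,0,0,0,0],
  [0.4,0,0,0,0,0,0],
  [0.4,0,0,0,0,0,0],
  [0.4,0,0,0,0,0,0],
  [0.4,0,0,0,0,0,0],
  [0.4,0,0,0,0,0,0],
  [0.4,0,0,0,0,0,0],
])

```text
clock: 27.55
position: [654.9, -143.4, 222.5]
ee_rot: [1.0, -0.0, 0.001, -0.001]
contact_force: [-0.6, -0.0, 0.6]
gripper_width: 34.1
```

```bash
python3 k.py
```

```text
[ 654.9 -143.4  222.5] [-0.6 -0.   0.6] 27.55 tilt -0.0338 (np.float64(168.55492611171422), 204, np.float64(-211.60780880158472), np.float64(-0.4441504771466498))
```

Off the stop. Let it settle and measure again.

Request:
servo_tool([
  [0.4,0,0,0,0,0,0],
  [0.4,0,0,0,0,0,0],
  [0.4,0,0,0,0,0,0],
  [0.4,0,0,0,0,0,0],
  [0.4,0,0,0,0,0,0],
  [0.4,0,0,0,0,0,0],
  [0.4,0,0,0,0,0,0],
  [0.4,0,0,0,0,0,0],
  [0.4,0,0,0,0,0,0],
  [0.4,0,0,0,0,0,0],
])

```text
clock: 28.6
position: [654.9, -143.4, 222.5]
ee_rot: [1.0, -0.0, 0.001, -0.001]
contact_force: [0.5, -0.3, 0.6]
gripper_width: 33.8
```

```bash
python3 k.py
```

```text
[ 654.9 -143.4  222.5] [ 0.5 -0.3  0.6] 28.6 tilt -0.0338 (np.float64(168.55492611171422), 204, np.float64(-211.60780880158472), np.float64(-0.4441504771466498))
```

Request:
servo_tool([
  [0.4,0,0.5,0,0,0,0],
  [0.4,0,0.4,0,0,0,0],
  [0.4,0,0.25,0,0,0,0],
  [0.4,0,0.2,0,0,0,0],
  [0.4,0,0,0,0,0,0],
  [0.4,0,-0.7,0,0,0,0],
  [0.4,0,0,0,0,0,0],
  [0.4,0,0,0,0,0,0],
  [0.4,0,0,0,0,0,0],
  [0.4,0,0,0,0,0,0],
  [0.4,0,0,0,0,0,0],
  [0.4,0,0,0,0,0,0],
])

```text
clock: 29.85
position: [654.9, -150.0, 222.4]
ee_rot: [1.0, -0.0, 0.001, -0.001]
contact_force: [0.1, -0.7, -0.4]
gripper_width: 34.2
```

Request:
servo_tool([
  [0.4,0,0,0,0,0,0],
  [0.4,0,0,0,0,0,0],
  [0.4,0,0,0,0,0,0],
  [0.4,0,0,0,0,0,0],
  [0.4,0,0,0,0,0,0],
  [0.4,0,0,0,0,0,0],
  [0.4,0,0,0,0,0,0],
])

```text
clock: 30.55
position: [654.9, -149.9, 222.5]
ee_rot: [1.0, -0.0, 0.001, -0.001]
contact_force: [0.2, -0.1, -0.1]
gripper_width: 34.2
```

```bash
python3 k.py
```

```text
[ 654.9 -149.9  222.5] [ 0.2 -0.1 -0.1] 30.55 tilt -0.0018 (np.float64(170.1141358428303), 201, np.float64(-211.60780880158472), np.float64(-0.4441504771466498))
```

Measured tilt ≈ -0.002. Withdraw straight up and check the pointer independently.

Request:
servo_tool([
  [0.4,0,0,-1.5,0,0,0],
  [0.4,0,0,-2,0,0,0],
  [0.4,0,0,-3,0,0,0],
  [0.4,0,0,-4,0,0,0],
  [0.4,-4,0,-3,0,0,0],
  [0.4,-4,0,0,0,0,0],
  [0.4,-4,0,0,0,0,0],
  [0.4,0,0,0,0,0,0],
  [0.4,0,0,0,0,0,0],
  [0.4,0,0,0,0,0,0],
  [0.4,0,0,0,0,0,0],
  [0.4,0,0,0,0,0,0],
])

```text
clock: 31.8
position: [535.5, -150.0, 356.5]
ee_rot: [1.0, -0.0, 0.0, -0.001]
contact_force: [-0.4, -0.2, -0.0]
gripper_width: 34.0
```

```bash
python3 k.py
python3 - <<'E'
from tilt import *
i=get_image("side");t=get_image("top")
print("pointer end level would be at",proj(i,[[654.5,-245,165],[654.5,-245,165-26],[654.5,-245,165+26],[654.5,-200,165]]).round(1).tolist())
print("groove level",proj(i,[654.5,126,165]).round(1))
cv2.imwrite("pics/f.png",canvas([(crop(i["image"],175,140,265,275,4.4),0,0),(crop(i["image"],225,150,260,190,11),410,0),(crop(t["image"],210,130,400,190,2),410,450)]))
E
```

```text
[ 535.5 -150.   356.5] [-0.4 -0.2 -0. ] 31.8 tilt -0.0066 (np.float64(169.77668050494168), 201, np.float64(-211.60780880158472), np.float64(-0.4441504771466498))
pointer end level would be at [[237.6, 169.0], [238.1, 176.6], [237.1, 161.4], [233.1, 175.6]]
groove level [[192.2 234.6]]
```

View pics/f.png

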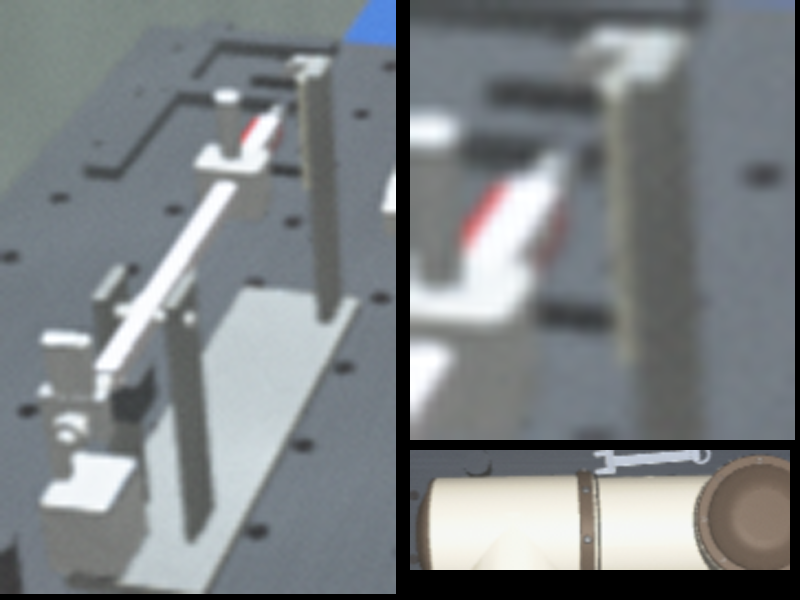

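The sample hangs and the arm is clear. The pointer tip merges with the screwdriver behind it, so I'll check the level by the vertical travel of the hung sample instead.

```bash
cat > lvl.py <<'E'
from tilt import *
import pickle,glob
t3,s3=pickle.load(open("im3.pkl","rb"))
def groove(th): return [654.5,16+110*np.cos(th),165+110*np.sin(th)]
def up(im,x0,y0,x1,y1,f=10): return cv2.resize(im[y0:y1,x0:x1],None,fx=f,fy=f,interpolation=cv2.INTER_CUBIC)
def shift(a,b,x0,y0,x1,y1,m=7):
    T=up(a,x0,y0,x1,y1);S=up(b,x0-m,y0-m,x1+m,y1+m)
    r=cv2.matchTemplate(S,T,cv2.TM_CCOEFF_NORMED);_,v,_,l=cv2.minMaxLoc(r);return np.array(l)/10-m,round(v,3)
g0=proj(s3,groove(-.1))[0]
for th in (-.05,-.025,0,.025): print(th,(proj(s3,groove(th))[0]-g0).round(2))
def rd(n): return cv2.imread(n)[:,:,::-1]
cur=get_image("side")["image"]
ims=[("now",cur)]+[(n,rd(n)) for n in sorted(glob.glob("pics/k_*.png"))]
for n,b in ims: print(n,"tab top",shift(s3["image"],b,182,215,198,224),"box",shift(s3["image"],b,183,240,209,262))
E
python3 lvl.py
```

```text
-0.05 [-0.29 -1.74]
-0.025 [-0.41 -2.65]
0 [-0.53 -3.56]
0.025 [-0.64 -4.5 ]
now tab top (array([-0.3, -3.2]), 0.942) box (array([-0.5, -2.3]), 0.976)
pics/k_242.png tab top (array([-0.1, -0.7]), 0.981) box (array([-0.1, -0.5]), 0.994)
pics/k_252.png tab top (array([-0.1,  0. ]), 0.998) box (array([0.1, 0. ]), 0.998)
pics/k_263.png tab top (array([-0.1,  0. ]), 0.997) box (array([0.1, 0. ]), 0.997)
pics/k_275.png tab top (array([-0.2, -2.4]), 0.942) box (array([-0.4, -1.8]), 0.983)
pics/k_286.png tab top (array([-0.2, -2.4]), 0.942) box (array([-0.4, -1.8]), 0.985)
pics/k_305.png tab top (array([-0.3, -3.2]), 0.943) box (array([-0.5, -2.3]), 0.976)
pics/k_318.png tab top (array([-0.3, -3.2]), 0.943) box (array([-0.5, -2.3]), 0.976)
```

```bash
cat > l2.py <<'E'
from tilt import *
import pickle
t0,s0=pickle.load(open("im0.pkl","rb"));t3,s3=pickle.load(open("im3.pkl","rb"))
cur=get_image("side")
def zat(d,lo=-116,hi=-72):
    g=d["image"].min(2).astype(float);Q=[]
    for v in range(170,215):
        for th in (0,):
            u0=np.interp(v,*proj(d,[[654.5,y,168] for y in range(-220,0,5)]).T[::-1][:, ::1]) if False else None
        pl=proj(d,[[654.5,y,168] for y in range(-220,0,5)]);o=np.argsort(pl[:,1]);u0=np.interp(v,pl[o,1],pl[o,0])
        u=np.arange(int(u0)-9,int(u0)+10);w=np.clip(g[v,u]-140,0,None)
        if w.sum()<100: continue
        c=(u*w).sum()/w.sum();Q.append(yz(d,(c,v)))
    Q=np.array(Q);k=(Q[:,0]>lo)&(Q[:,0]<hi);Q=Q[k];c=np.polyfit(Q[:,0]+95,Q[:,1],1);return c[1],c[0],len(Q),np.std(Q[:,1]-np.polyval(c,Q[:,0]+95))
r={n:zat(d) for n,d in (("start",s0),("hung",s3),("now",cur))}
for n,a in r.items(): print(n,np.round(a,3))
a,b,c=(r[n][0] for n in ("start","hung","now"));print("tilt by height",.1-.2*(c-a)/(b-a))
a,b,c=(r[n][1] for n in ("start","hung","now"));print("tilt by slope",.1-.2*(c-a)/(b-a))
# white tab-top / box-top blobs
def blob(im,x0,y0,x1,y1):
    g=im[y0:y1,x0:x1].min(2).astype(float);w=np.clip(g-170,0,None);return (w.sum(1)@np.arange(y0,y1))/w.sum()
for nm,w in (("tab",(183,212,197,226)),("box",(183,240,208,264))): print(nm,blob(cur["image"],*w)-blob(s3["image"],*w))
E
python3 l2.py
```

```text
start [1.62908e+02 9.90000e-02 5.00000e+00 2.58000e-01]
hung [184.095  -0.213  11.      2.534]
now [ 1.76235e+02 -2.40000e-02  7.00000e+00  7.60000e-02]
tilt by height -0.025807200269083286
tilt by slope 0.021247912027874072
tab -3.2987494830540243
box -1.972833192367915
```

```bash
cat > l3.py <<'E'
exec(open("l2.py").read().split("r={n:")[0])
def mk(n): return dict(s3,image=cv2.imread(n)[:,:,::-1])
L=[("252",mk("pics/k_252.png")),("263",mk("pics/k_263.png")),("286",mk("pics/k_286.png")),("now",cur)]
for n,d in L: print(n,[np.round(zat(d,*r),3).tolist() for r in ((-72,-8),(-72,-30),(-90,-30),(-110,-30))])
E
python3 l3.py
```

```text
252 [[187.418, -0.171, 15.0, 1.29], [184.336, -0.095, 9.0, 0.255], [185.081, -0.111, 13.0, 0.295], [186.374, -0.14, 15.0, 1.075]]
263 [[187.395, -0.17, 15.0, 1.333], [184.261, -0.094, 9.0, 0.308], [184.865, -0.106, 13.0, 0.302], [185.01, -0.11, 17.0, 0.337]]
286 [[181.26, -0.116, 13.0, 1.006], [178.51, -0.05, 8.0, 0.157], [178.191, -0.044, 11.0, 0.16], [178.317, -0.047, 15.0, 0.173]]
now [[179.299, -0.106, 13.0, 0.824], [176.886, -0.044, 8.0, 0.255], [176.45, -0.034, 11.0, 0.254], [176.303, -0.031, 14.0, 0.238]]
```

The height measurement reads the known ±0.1 stops correctly and gives -0.022 rad now. The slope fit was biased, so I'll nudge the poise about 4 mm further out.

Request:
servo_tool([
  [0.4,4,0,0,0,0,0],
  [0.4,4,0,0,0,0,0],
  [0.4,4,0,0,0,0,0],
  [0.4,0,0,0,0,0,0],
  [0.4,0,0,3,0,0,0],
  [0.4,0,0,3,0,0,0],
  [0.4,0,0,3,0,0,0],
  [0.4,0,0,2.4,0,0,0],
  [0.4,0,0,2,0,0,0],
  [0.4,0,0,0,0,0,0],
  [0.4,0,0,0,0,0,0],
])

```text
clock: 33.2
position: [654.9, -150.1, 224.2]
ee_rot: [1.0, -0.0, 0.001, -0.0]
contact_force: [0.0, 0.8, 0.8]
gripper_width: 34.2
```

Request:
servo_tool([
  [0.4,0,0.5,0,0,0,0],
  [0.4,0,0.3,0,0,0,0],
  [0.4,0,0.2,0,0,0,0],
  [0.4,0,0.15,0,0,0,0],
  [0.4,0,0,0,0,0,0],
  [0.4,0,-0.8,0,0,0,0],
  [0.4,0,0,0,0,0,0],
  [0.4,0,0,0,0,0,0],
  [0.4,0,0,0,0,0,0],
  [0.4,0,0,0,0,0,0],
  [0.4,0,0,0,0,0,0],
  [0.4,0,0,0,0,0,0],
])

```text
clock: 34.4
position: [654.9, -153.5, 223.4]
ee_rot: [1.0, -0.0, 0.001, -0.001]
contact_force: [-0.1, -0.2, -0.0]
gripper_width: 33.9
```

Request:
servo_tool([
  [0.4,0,0,0,0,0,0],
  [0.4,0,0,0,0,0,0],
  [0.4,0,0,0,0,0,0],
  [0.4,0,0,0,0,0,0],
  [0.4,0,0,0,0,0,0],
  [0.4,0,0,0,0,0,0],
  [0.4,0,0,0,0,0,0],
  [0.4,0,0,0,0,0,0],
])

```text
clock: 35.2
position: [654.9, -153.4, 223.4]
ee_rot: [1.0, -0.0, 0.001, -0.001]
contact_force: [-0.7, 0.3, -0.4]
gripper_width: 34.0
```

```bash
cat > l4.py <<'E'
exec(open("l2.py").read().split("r={n:")[0])
for lo,hi in ((-90,-30),(-110,-30),(-116,-72)):
    z=zat(cur,lo,hi);print(lo,hi,np.round(z,3),"tilt",round(.1-(z[0]-162.9)/110.8,4))
def blob(im,x0,y0,x1,y1):
    g=im[y0:y1,x0:x1].min(2).astype(float);w=np.clip(g-170,0,None);return (w.sum(1)@np.arange(y0,y1))/w.sum()
for nm,w in (("tab",(183,210,197,226)),("box",(183,236,208,264))): print(nm,[round(blob(d["image"],*w),2) for d in (s3,cur)])
s=read_state();print(s["position"],s["clock"])
E
python3 l4.py
```

```text
-90 -30 [ 1.74798e+02 -1.10000e-02  1.10000e+01  1.20000e-01] tilt -0.0074
-110 -30 [ 1.74871e+02 -1.30000e-02  1.40000e+01  1.14000e-01] tilt -0.008
-116 -72 [ 1.74867e+02 -1.90000e-02  8.00000e+00  4.30000e-02] tilt -0.008
tab [np.float64(219.84), np.float64(216.05)]
box [np.float64(250.51), np.float64(248.58)]
[ 654.87681491 -153.40018918  223.43618939] 35.25
```

Request:
servo_tool([
  [0.4,0,0,-1.5,0,0,0],
  [0.4,0,0,-2,0,0,0],
  [0.4,0,0,-3,0,0,0],
  [0.4,0,0,-4,0,0,0],
  [0.4,-4,0,-3,0,0,0],
  [0.4,-4,0,0,0,0,0],
  [0.4,-4,0,0,0,0,0],
  [0.4,0,0,0,0,0,0],
  [0.4,0,0,0,0,0,0],
  [0.4,0,0,0,0,0,0],
  [0.4,0,0,0,0,0,0],
  [0.4,0,0,0,0,0,0],
])

```text
clock: 36.45
position: [535.5, -153.5, 357.5]
ee_rot: [1.0, -0.0, 0.0, -0.001]
contact_force: [0.6, 0.3, 0.0]
gripper_width: 34.1
```

Request:
servo_tool([
  [0.4,0,0,0,0,0,0],
  [0.4,0,0,0,0,0,0],
  [0.4,0,0,0,0,0,0],
  [0.4,0,0,0,0,0,0],
  [0.4,0,0,0,0,0,0],
  [0.4,0,0,0,0,0,0],
  [0.4,0,0,0,0,0,0],
  [0.4,0,0,0,0,0,0],
])

```text
clock: 37.25
position: [534.6, -153.5, 358.3]
ee_rot: [1.0, -0.0, 0.001, -0.001]
contact_force: [0.8, -0.5, 1.0]
gripper_width: 34.0
```

```bash
python3 l4.py; python3 k.py
```

```text
-90 -30 [ 1.74775e+02 -1.10000e-02  1.10000e+01  1.12000e-01] tilt -0.0072
-110 -30 [ 1.74848e+02 -1.30000e-02  1.40000e+01  1.12000e-01] tilt -0.0078
-116 -72 [ 1.74865e+02 -2.00000e-02  8.00000e+00  6.00000e-02] tilt -0.008
tab [np.float64(219.84), np.float64(216.06)]
box [np.float64(250.51), np.float64(248.56)]
[ 534.60982288 -153.55779935  358.24927211] 37.3
[ 534.6 -153.6  358.2] [-0.5  0.5  0.9] 37.3 tilt 0.003 (np.float64(169.99279530589857), 194, np.float64(-211.60780880158472), np.float64(-0.4441504771466498))
```

Stable, and the independent estimates are -0.008, +0.003 and about +0.003 rad, all within ±0.025.

```bash
python3 -c "
from bench import *
print(job_done())"
```

```text
the job is handed in; nothing more can be done
None
```

I stood the sample on its foot and let go. I then took it by the tab, hung it in the groove from the far side of the beam, and slid the poise out until the beam was level. I handed the job in at about 37 s, well under the 72 s limit, with the arm clear of everything.

**Final level:** The beam's tilt read -0.008 rad by bar height, which I had checked against both stops. It read +0.003 rad by bar slope and about +0.003 rad by how far the sample's tab had risen. All are within ±0.025, and the readings were unchanged for 2 s after the arm withdrew.

**Checks that disagreed or were not made:**
- **First balance:** The slope fit first read level (-0.002 to -0.007 rad) when the height measurement said -0.022. I trusted the height and moved the poise a few mm further out.
- **Box match:** Tracking the sample's box body gave lower tilt readings than the other methods (up to about -0.045). I put this down to background in the match and ignored it.
- **Pointer:** I could not read it against the index plate, because a screwdriver lies behind it in the side view.
- **Bystanders:** I saw no sign that any were touched, but I did not measure their positions at the end.

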